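# Seat the burr in the pigment mill

### The job

Take the steel burr out of its wooden holder and seat it in the bore of the pigment mill: its square foot must drop into the driver's hidden square socket, so set it down lightly and turn it back and forth under a few newtons until it falls fully home with its flange on the rim. Then turn the burr clockwise (seen from above) until the mill's brass pointer stands over the rib on the housing, and let go. Never force it, turn the pointer by the burr only with the fingers kept off the mill, and leave the other things where they are.

Things in the scene. Friction and masses are not known exactly. Their poses are not given: they have to be found in the camera images.
- burr: Loose steel burr with a wooden bar grip, 92 mm tall, 0.2 to 0.4 kg, upright in the holder. Origin: centre of its underside, z up. Square foot 24 x 24 mm (sides along own x, y) from 0 to 14 mm height; round guide 40 mm wide from 14 to 42 mm, lower edge bevelled 2.5 mm; flange 62 mm wide from 42 to 50 mm; neck 22 mm wide to 58 mm; then the grip.
- burr_grip (a point): Middle of the burr's wooden bar grip, 75 mm above the burr's origin. The bar is 46 mm long along the burr's x, 14 mm thick along its y (squeeze here) and runs from 58 to 92 mm height.
- holder: Fixed square block of light wood, 90 x 90 mm, 38 mm tall, with a square pocket 44 mm wide and 32 mm deep; origin under its centre. The burr's foot stands on the pocket's floor, 6 mm above the table.
- mill: Pigment mill, fixed to the table: round grey plinth 106 mm wide, 12 mm tall, on it a round housing 96 mm wide with a flat rim 64 mm above the table. Origin under its centre, z up through the bore. A round spout on its -x side reaches 63 mm out. Burr seated: burr origin 22 mm above this origin, flange on the rim. Press with 3 to 10 N: more than 45 N between burr and mill damages it.
- mill_bore (a point): Centre of the mill's bore at rim height. Bore 42.5 mm wide: the guide has 1.25 mm play all round. On its floor 28 mm below the rim is the flat driver; a burr whose foot stands on the driver, not in the socket, has its origin 36 mm above the mill's and its flange 14 mm above the rim.
- mill_driver (a point): Centre of the driver's top face, 28 mm below the rim (axes follow the mill, not the socket). In its middle is a square socket 26 x 26 mm, 19 mm deep. The socket's angle about the axis differs each time, is not measured and is hard to see down the bore. The foot fits in four ways, within about 5 degrees.
- mill_rib (a point): Top of the upright rib (6 mm wide) on the outside of the mill's housing, 1.0 rad clockwise from the mill's +x direction, 55 mm from the axis: the mark for the pointer.
- pointer (a joint): Angle (rad) of the brass pointer on the mill's rim and of the driver fixed to it: 0 = along the mill's +x, grows clockwise from above, 1.0 = over the rib; stops at -0.6 and 1.5; starts at 0 to 0.35. Bearing friction of 0.12 N m holds it: a foot rubbing on the driver under a few newtons does not turn it; a foot caught askew in the socket's mouth or seated does (play about 5 degrees each way).
- ink_bottle: Bystander: small dark ink bottle, 35 mm in diameter, 81 mm tall, standing; origin under its centre.
- tube_near: Bystander: crumpled paint tube 49 x 125 x 28 mm, lying; origin under its centre, length along its y.
- masking_tape: Bystander: roll of masking tape lying flat, 96 mm in diameter, 25 mm tall; origin under its centre.
There are look-alikes about, which are no part of the job. What is shaped like the burr but blue is not meant.

How it is judged:
By the outcome, as a careful person would: the job done as asked, in the order asked, and still so for the second after the job is handed in, with the robot touching nothing.
It also fails if it takes over 72 s, if anything falls off the work surface, if the arm or the gripper's body presses on something with over 40 N, if the wrist force passes 120 N, or if a joint passes its speed limit or range.

### The arm

A 6-joint arm with a two-finger parallel gripper is mounted at the origin on a cart in front of the work surface, level with it; the furniture and walls round the work are solid. World frame = base frame: x ahead of the robot, y to its left, z up, the work surface at z = 0. Lengths are in m, angles in degrees, forces in N, time in s.
With the tool pointing down it reaches from about 0.3 to 0.75 m from the base axis. Payload 8.5 kg.
Tool frame: the origin (TCP) lies on the centre line of the jaws, within the pads' length; the fingertips stand tips_ahead ahead of it and the grasp point (between the pads) lies 3 mm ahead of it (tips_ahead is the distance from the TCP to the fingertips, in m); z points along the fingers, y is the line along which they close (so a half turn about z gives the same grasp; the last joint's range is limited). The gripper opens to 85 mm and grips with 20 to 120 N. Pads are 22 mm wide; open, the fingers measure 114 mm over their backs; the gripper's body (76 mm by 85 mm) begins 54 mm behind the grasp point. The pads swing forward as they close: fully open they stand 13 mm farther back than shut.
Start: joints at [-75.705, 21.807, 74.336, -0, 83.858, -12.336], TCP at [0.247, -0.492, 0.253] pointing down, gripper open.
Joint ranges: [-178.18, 178.18], [-50.72, 133.34], [12.68, 142.11], [-81.47, 261.47], [9.98, 163.14], [-165.26, 165.26]. Speed limits (degrees/s): [136.94, 136.94, 180, 180, 180, 180].

### API

Orientations are given as a 3x3 rotation matrix whose columns are the frame's x, y, z axes.
In Python, from rig import observe, get_image, close_job, tips_ahead gives the robot as it stands.
- The arm moves only by the tool creep_tool, called after "Request:" in YAML: its name, and indented under it one key for each argument. Schema: {"type":"object","properties":{"deltas":{"type":"object","properties":{"plan":{"type":"array","items":{"type":"array","items":{"type":"number"},"minItems":5,"maxItems":5},"minItems":1,"maxItems":10}},"additionalProperties":false,"required":["plan"]},"clamp_n":{"type":"number"},"only":{"type":"string"},"quiet":{"type":"boolean"},"lines":{"type":"string"}},"required":["deltas"],"additionalProperties":false}. deltas is an object whose key "plan" holds a list of rows, 1 to 10 of them, each of 5 numbers: dx, dy, dz in m, then a turn about the tool's z in degrees, then the finger opening in m; each row shifts and turns the commanded pose from where the row before left it, along the tool's axes as they then stand; what a row does not reach is not made up. A row lasts 1/10 s, in which the tool goes at most 0.05 m and 8.59 degrees, less where a joint would pass 70% of its speed; a pose out of reach is approached as far as the arm can. The fingers move at their own pace and stop on an object; clamp_n is the grip in N (left out, the last holds). Time passes only in rows, so rows that do not move let the fingers close. The tool returns the time, the measured TCP pose, the force, the opening and the grip force at its end. only (a regular expression) keeps the lines of the reply that match it, lines (a string "A,B") keeps lines A to B, and quiet returns only ok. Input that does not fit is refused with a message, and nothing moves.
- observe(): the state, without advancing time (a new reading comes with each control period).
- get_image(name): name is "scene" or "side" or "wrist"; returns a dict with "pixels" (480x640x3 uint8, red, green, blue), "depth" (480x640 float32, m along the optical axis (not along the pixel's ray), 0 where there is no reading), "K" (3x3 intrinsics, pixels), "extrinsics" (4x4, takes a point from world to camera coordinates). Camera axes: x right, y down, z forward; pixel columns grow to the right and rows downward; lengths in m; the calibration is good to about 2 mm. A picture is of the moment at which its call begins.
- close_job(): hands the job in; it is judged then, once.
The state is a dict: "time_s": time; "q": joint angles; "qvel": joint speeds; "joint_efforts": joint torques, N m; "position": TCP position; "tool_rot": TCP orientation; "ft_force": force on the tool from outside, world axes, zero at the start; "wrist_torque": the same for the moment, N m; "grip_width": finger opening in m; "gripper_force": force on a finger pad.
Only numpy, scipy, OpenCV 4.12 (cv2) and the standard library are available. Lean on these libraries where they do the work, as an engineer would, in place of code of your own. Each camera call takes 0.05 s, during which the arm holds its last target. There are 200 camera calls.

## Working session

There is one attempt and no reset: what is moved stays moved. The work goes in short steps, Python scripts to look and compute and a tool call to move; the robot and the scene stay as the last step left them, time stands still between calls to the robot, and variables do not carry over. Pictures are saved under pics/ and viewed, at most 10 in all, crops included, and the job is handed in when it is done.

```bash
ls; mkdir -p pics
```

Run:
```python
from rig import *
import cv2,numpy as np
s=observe();print({k:np.round(v,3).tolist() for k,v in s.items()},tips_ahead)
ims=[]
for n in("scene","side"):
    d=get_image(n);np.savez(f"pics/{n}0.npz",**d);cv2.imwrite(f"pics/{n}0.png",d["pixels"][:,:,::-1])
    print(n,d["K"].tolist(),np.round(d["extrinsics"],3).tolist())
```

```text
pics
{'time_s': 0.0, 'q': [-75.704, 21.841, 74.385, 0.0, 83.859, -12.337], 'qvel': [-0.013, -0.043, 0.072, -0.004, 0.061, -0.037], 'joint_efforts': [-0.001, -44.847, -23.128, -0.0, 0.005, -0.0], 'position': [0.246, -0.491, 0.253], 'tool_rot': [[0.894, 0.448, -0.0], [0.448, -0.894, 0.001], [0.0, -0.001, -1.0]], 'ft_force': [0.266, -0.43, 0.397], 'wrist_torque': [-0.045, -0.032, -0.034], 'gripper_force': 0.0, 'grip_width': 0.086} 0.022
scene [[557.0689015384802, 0.0, 312.2337376968076], [0.0, 557.0689015384802, 232.02197398279802], [0.0, 0.0, 1.0]] [[-0.677, -0.736, -0.005, 0.322], [-0.561, 0.521, -0.643, 0.323], [0.476, -0.432, -0.766, 1.147], [0.0, 0.0, 0.0, 1.0]]
side [[615.9684353955793, 0.0, 320.0100599161391], [0.0, 615.9684353955793, 239.9926838917877], [0.0, 0.0, 1.0]] [[0.962, -0.274, 0.005, -0.461], [-0.099, -0.362, -0.927, 0.138], [0.256, 0.891, -0.375, 1.386], [0.0, 0.0, 0.0, 1.0]]
```

View pics/scene0.png

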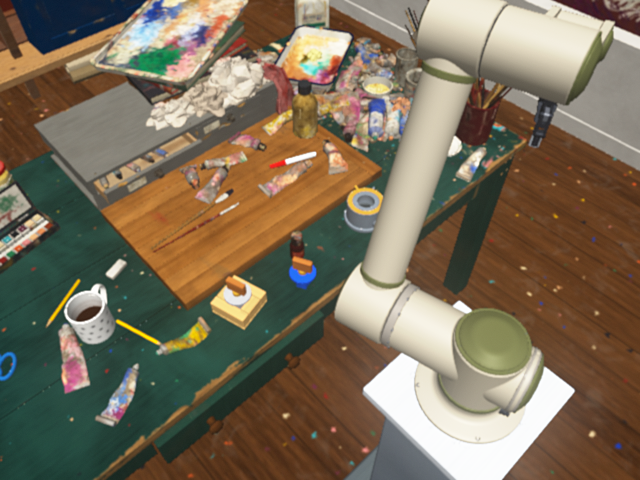

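View pics/side0.png

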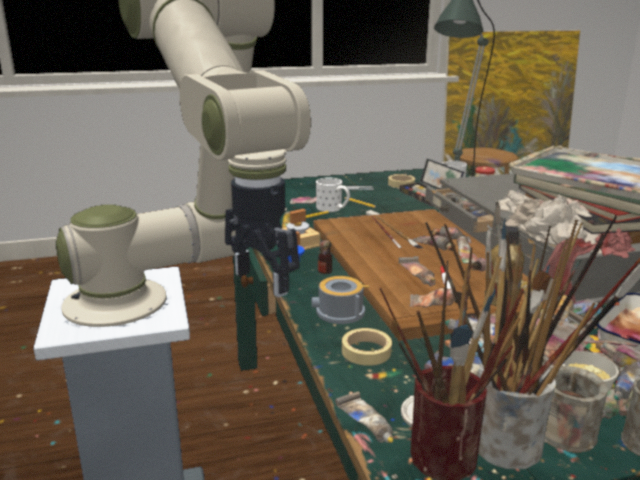

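The scene view shows the burr in its holder at about (238,295), the blue look-alike at (302,268), the ink bottle at (297,245) and the mill at (364,208). The side view has the mill at (341,297) and the tape at (366,345). Next I'll measure roughly, then look from above with the wrist camera.

Create h.py:
```python
import numpy as np,cv2
from rig import *
def load(n):
    d=get_image(n);return d
def ray(d,uv,z):
    E=d["extrinsics"];R,t=E[:3,:3],E[:3,3];c=-R.T@t
    uv=np.atleast_2d(uv).astype(float)
    r=np.c_[uv,np.ones(len(uv))]@np.linalg.inv(d["K"]).T@R
    return c+r*((z-c[2])/r[:,2])[:,None]
def cloud(d):
    E=d["extrinsics"];R,t=E[:3,:3],E[:3,3];v,u=np.mgrid[:480,:640]
    z=d["depth"];P=np.stack([u*z,v*z,z],-1)@np.linalg.inv(d["K"]).T
    return (P-t)@R
def px(d,p):
    E=d["extrinsics"];q=d["K"]@(E[:3,:3]@np.asarray(p)+E[:3,3]);return q[:2]/q[2]
```

Run:
```python
from h import *
s=dict(np.load("pics/scene0.npz"));d=dict(np.load("pics/side0.npz"))
print("holder/burr",ray(s,[[237,284],[238,300]],.09),ray(s,[[238,305]],.038))
print("blue",ray(s,[302,265],.09),"bottle",ray(s,[297,233],.081))
print("mill",ray(s,[364,200],.064),ray(d,[341,284],.064))
print("tape",ray(d,[366,342],.025))
P=cloud(s);Q=cloud(d)
for u,v in((237,284),(302,265),(297,233),(364,190)):print("depth",P[v,u].round(3))
h=cv2.cvtColor(s["pixels"],cv2.COLOR_RGB2HSV)
m=(P[...,2]>.064)&(P[...,2]<.11)
for a,b in(((220,270),(260,310)),((285,255),(320,285))):
    mm=np.zeros_like(m);mm[a[1]:b[1],a[0]:b[0]]=m[a[1]:b[1],a[0]:b[0]]
    p=P[mm];print(len(p),p.mean(0).round(3),cv2.minAreaRect(p[:,:2].astype(np.float32)))
```

```text
holder/burr [[0.47694645 0.22039191 0.09      ]
 [0.44280323 0.24408216 0.09      ]] [[0.46302229 0.23547827 0.038     ]]
blue [[0.41905563 0.08260413 0.09      ]] bottle [[0.50194065 0.02416179 0.081     ]]
mill [[ 0.4789425  -0.18072914  0.064     ]] [[ 0.47630908 -0.1732464   0.064     ]]
tape [[ 0.47059351 -0.35104414  0.025     ]]
depth [0.471 0.224 0.099]
depth [0.422 0.08  0.084]
depth [0.504 0.022 0.078]
depth [ 0.502 -0.205  0.065]
262 [0.475 0.225 0.087] ((0.477014422416687, 0.22496621310710907), (0.0468280054628849, 0.018198341131210327), 22.54461669921875)
232 [0.423 0.078 0.083] ((0.4256795644760132, 0.07645751535892487), (0.046354398131370544, 0.016705408692359924), 27.282987594604492)
```

Request:
creep_tool:
  deltas: {"plan": [[0.035,-0.018,0,0,0.085],[0.035,-0.018,0,0,0.085],[0.035,-0.018,0,0,0.085],[0.035,-0.018,0,0,0.085],[0.035,-0.018,0,0,0.085],[0.035,-0.018,0,0,0.085],[0.035,-0.018,0,0,0.085],[0.035,-0.018,0,0,0.085],[0.035,-0.018,0,0,0.085],[0.034,-0.016,0,0,0.085]]}

```text
time_s: 1.1
position: [0.4793, -0.1744, 0.2531]
tool_rot: [[0.894, 0.448, -0.0], [0.448, -0.894, 0.0], [-0.0, -0.001, -1.0]]
ft_force: [-0.1, -0.5, -0.7]
grip_width: 0.0848
gripper_force: 0.0
```

Request:
creep_tool:
  deltas: {"plan": [[0,0,0,0,0.085],[0,0,0,0,0.085]]}

```text
time_s: 1.3
position: [0.4788, -0.1756, 0.253]
tool_rot: [[0.893, 0.45, -0.001], [0.45, -0.893, 0.0], [-0.001, -0.001, -1.0]]
ft_force: [0.2, -0.5, 0.6]
grip_width: 0.0851
gripper_force: 0.0
```

Run:
```python
from h import *
d=get_image("wrist");np.savez("pics/w1.npz",**d);cv2.imwrite("pics/w1.png",d["pixels"][:,:,::-1])
print(np.round(d["extrinsics"],3).tolist(),np.round(px(d,[.478,-.176,.064])),np.round(px(d,[.476,.225,.09])),observe()["q"])
```

```text
[[0.448, -0.894, 0.0, -0.371], [-0.855, -0.428, 0.293, 0.297], [-0.262, -0.131, -0.956, 0.481], [0.0, 0.0, 0.0, 1.0]] [316. 223.] [-289.  -58.] [-3.35416030e+01  1.78022725e+01  8.05541879e+01 -1.71254143e-02
  8.16755825e+01  2.98200886e+01]
```

View pics/w1.png

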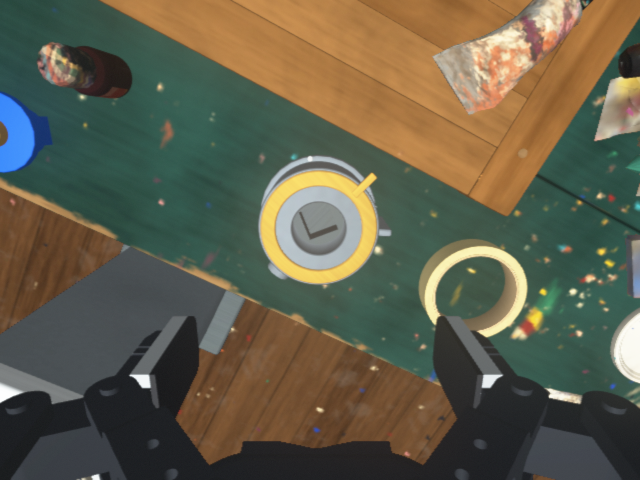

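The wrist view shows the mill centred at about (318,226), the pointer tip at (367,182) and the rib at (385,233). The socket's shaded inner edges meet at about (312,237). I'll measure these from depth and colour.

Run:
```python
from h import *
d=dict(np.load("pics/w1.npz"));P=cloud(d);z=P[...,2]
h=cv2.cvtColor(d["pixels"],cv2.COLOR_RGB2HSV)
roi=np.zeros(z.shape,bool);roi[140:300,245:400]=1
ye=roi&(h[...,0]>15)&(h[...,0]<32)&(h[...,1]>120)&(h[...,2]>120)
print("yellow z",np.percentile(z[ye],[5,50,95]))
zr=np.median(z[ye])
v,u=np.nonzero(ye);W=ray(d,np.c_[u,v],zr)[:,:2]
c0=np.array([.478,-.176])
# rim inner/outer circle of yellow (outer ring fit excluding pointer)
cnt=max(cv2.findContours(ye.astype(np.uint8),0,1)[0],key=len)[:,0]
C=ray(d,cnt,zr)[:,:2]
for i in range(5):
    r=np.linalg.norm(C-c0,axis=1);k=abs(r-np.median(r))<.002
    A=np.c_[2*C[k],np.ones(k.sum())];s=np.linalg.lstsq(A,(C[k]**2).sum(1),rcond=None)[0];c0=s[:2]
print("centre outer",c0,"R",np.sqrt(s[2]+c0@c0))
# bore circle from depth: flat rim
rim=roi&(abs(z-.064)<.003);p=P[rim][:,:2];print("rim z n",rim.sum(),p.mean(0))
r=np.linalg.norm(W-c0,axis=1);a=W[r>np.median(np.linalg.norm(C-c0,axis=1))+.003];print("pointer pts",len(a),a.mean(0),"ang",np.degrees(np.arctan2(*(a.mean(0)-c0)[::-1])))
lo=roi&(np.linalg.norm(P[...,:2]-c0,axis=2)<.022);print("depths in bore",np.histogram(z[lo],bins=[0,.01,.014,.018,.022,.026,.03,.034,.038,.042,.05,.062,.066,.07]))
q=P[lo&(z<.026)][:,:2].astype(np.float32);print("socket",len(q),cv2.minAreaRect(q))
im=cv2.resize(d["pixels"][160:300,250:400,::-1],None,fx=5,fy=5,interpolation=cv2.INTER_CUBIC);cv2.imwrite("pics/w1c.png",im[:600])
np.set_printoptions(linewidth=250)
print((z[205:255:2,292:346:2]*1000).round().astype(int))
```

```text
yellow z [0.06384719 0.06534782 0.06658486]
centre outer [ 0.47472305 -0.17966588] R 0.04500367882145859
rim z n 9103 [ 0.47734284 -0.17883429]
pointer pts 246 [ 0.53914176 -0.19567389] ang -13.955296322965
depths in bore (array([  0,   0, 676,  55,  43,  44,  81, 763,  89, 156, 314, 128,   0]), array([0.   , 0.01 , 0.014, 0.018, 0.022, 0.026, 0.03 , 0.034, 0.038,
       0.042, 0.05 , 0.062, 0.066, 0.07 ]))
socket 774 ((0.47287625074386597, -0.18034428358078003), (0.023392312228679657, 0.025402266532182693), 47.13684844970703)
[[ 64  62  63  63  62  64  63  34  35  36  36  36  16  17  16  16  16  16  15  36  63  63  63  64  64  63  64]
 [ 64  62  64  63  62  36  35  35  35  36  16  16 373  17  17  16  17  16  17  34  35  36  63  64  64  64  63]
 [ 63  63  63  62  35  35  36  17  18  14  15  16  16  16  17  16  16  17  16  36  36  35  36  63  64  64 373]
 [ 63  62  63  35  21  16  17  15  17  15  18  16  17  17  17  17  18  16  17  18  36  35  36  36  63  64  63]
 [ 64  63  37  36  25  16  16  17  17  17  17  17  15  17  16  17  16  16  16  16  35  35  37  36  36  62  63]
 [ 64  62  3
[... 1508 characters left out ...]
  35  39  44  50  54  60  63  64]
 [ 63  63  62  58  52  47  43  40  37  35  35  35  35  36  35  35  36  35  39  41  45  48  54  59  62  64  64]
 [ 65  65  63  61  57  53  49  47  44  43  40  40  39  38  38  40  40  42  44  46  51  55  58  64  63  64  62]
 [ 63  64  65  63  61  58  54  52  50  47  46  45  46  44  44  46  46  47  49  53  55  59  63  63  64  63  63]
 [ 63  64  64  63  64  61  61  58  54  52  52  50  50  49  51  51  51  52  56  58  61  62  62  62  63  63  65]
 [ 64  63  62  62  63  64  62  63  60  58  58  56  55  56  55  56  58  58  60  62  62  64  63  63  63  63  62]
 [ 63  64  64  64  64  64  63  63  64  63  62  61  61  61  60  60  62  63  64  64  62  62  63  63  63  64  63]]
```

View pics/w1c.png

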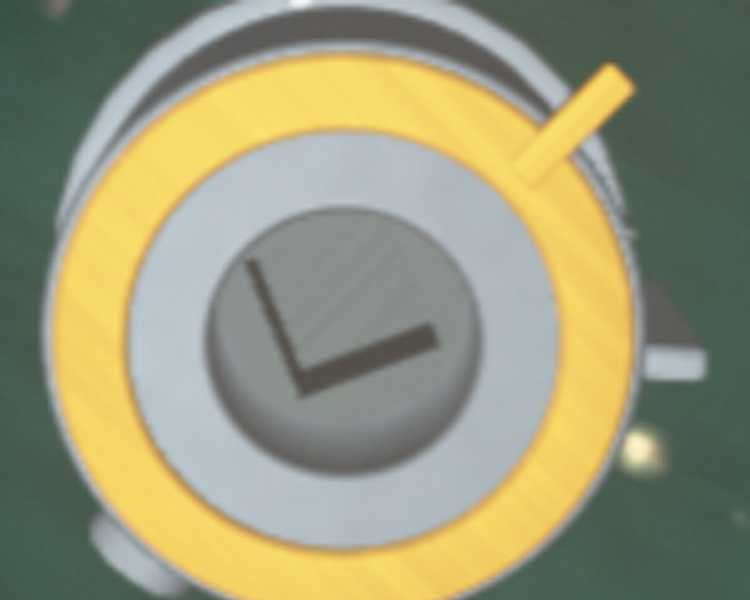

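The crop shows the socket's top edges running (247,262)-(300,397)-(440,346). The pointer tip is at (622,76), the rib end at (705,362), and the spout at (140,560).

Run:
```python
from h import *
d=dict(np.load("pics/w1.npz"));P=cloud(d);z=P[...,2]
f=lambda p:np.array([250,160])+(np.array(p,float)-2)/5
a=lambda v:np.degrees(np.arctan2(v[1],v[0]))
# gray annulus inner edge (bore) & outer edge: saturation & depth mask
roi=np.zeros(z.shape,np.uint8);roi[150:290,250:385]=1
h=cv2.cvtColor(d["pixels"],cv2.COLOR_RGB2HSV)
def fit(C):
    c=C.mean(0)
    for i in range(6):
        r=np.linalg.norm(C-c,axis=1);k=abs(r-np.median(r))<.0015
        s=np.linalg.lstsq(np.c_[2*C[k],np.ones(k.sum())],(C[k]**2).sum(1),rcond=None)[0];c=s[:2]
    return c,np.sqrt(s[2]+c@c),k.sum()
bore=((z<.058)*roi).astype(np.uint8);bore[:190]=0;bore[260:]=0;bore[:,:285]=0;bore[:,350:]=0
cs=sorted(cv2.findContours(bore,0,1)[0],key=len)[-1][:,0]
print("bore",*fit(ray(d,cs,.064)[:,:2]))
ye=((h[...,0]>15)&(h[...,0]<32)&(h[...,1]>100)&(h[...,2]>110)).astype(np.uint8)*roi
cn,_=cv2.findContours(ye,cv2.RETR_CCOMP,1)
for c in sorted(cn,key=len)[-2:]:print("yellow",*fit(ray(d,c[:,0],.0655)[:,:2]))
e=ray(d,[f(p) for p in((247,262),(300,397),(440,346))],.036)[:,:2]
print("socket edges",a(e[0]-e[1]),a(e[2]-e[1]),np.linalg.norm(e[0]-e[1]),np.linalg.norm(e[2]-e[1]))
pp=ray(d,[f((622,76)),f((525,175))],.0655)[:,:2];print("pointer",pp,a(pp[0]-pp[1]))
rb=ray(d,[f((706,362)),f((646,362))],.064)[:,:2];print("rib",rb, P[232,383:392,2])
for c in (np.array([.4766,-.1785]),):print(a(pp[0]-c),a(pp[1]-c),a(rb[0]-c))
```

```text
bore [ 0.47544147 -0.17891806] 0.02026471976293423 145
yellow [ 0.4747133  -0.17952638] 0.034390491632078295 244
yellow [ 0.47475086 -0.17960798] 0.04511208589331697 319
socket edges 47.05839722673036 -42.6598701498859 0.025440879859269697 0.02576047483499599
pointer [[ 0.53110835 -0.19822038]
 [ 0.51131661 -0.19225827]] -16.764512539166248
rib [[ 0.49773837 -0.23212812]
 [ 0.49349426 -0.22365652]] [0.0612308  0.0606538  0.06190485 0.06104778 0.0618809  0.0605635
 0.06112649 0.06030091 0.0005194 ]
-19.889432717455684 -21.618536828981995 -68.4873426517398
```

Request:
creep_tool:
  deltas: {"plan": [[0.018,-0.036,0,0,0.085],[0.018,-0.036,0,0,0.085],[0.018,-0.036,0,0,0.085],[0.018,-0.036,0,0,0.085],[0.018,-0.036,0,0,0.085],[0.018,-0.036,0,0,0.085],[0.018,-0.036,0,0,0.085],[0.018,-0.036,0,0,0.085],[0.018,-0.036,0,0,0.085],[0.018,-0.036,0,0,0.085]]}
  quiet: true

```text
ok
```

Request:
creep_tool:
  deltas: {"plan": [[0,0,0,0,0.085],[0,0,0,0,0.085]]}

```text
time_s: 2.55
position: [0.4784, 0.2258, 0.2531]
tool_rot: [[0.894, 0.448, -0.0], [0.448, -0.894, -0.001], [-0.001, 0.0, -1.0]]
ft_force: [-0.1, 0.3, 0.2]
grip_width: 0.0849
gripper_force: 0.0
```

Run:
```python
from h import *
d=get_image("wrist");np.savez("pics/w2.npz",**d)
P=cloud(d);z=P[...,2]
m=((z>.085)&(z<.12)).astype(np.uint8);m[:100]=0;m[340:]=0
c=max(cv2.findContours(m,0,1)[0],key=cv2.contourArea);print(cv2.boundingRect(c))
w=np.zeros_like(m);cv2.drawContours(w,[c],-1,1,-1);p=P[(w>0)&(z>.094)&(z<.102)];print("top z",np.median(p[:,2]),cv2.minAreaRect(p[:,:2].astype(np.float32)))
r=cv2.minAreaRect(c);print(r, ray(d,[r[0]],.098))
m=((z>.050)&(z<.060)).astype(np.uint8);m[:100]=0;m[340:]=0
c=max(cv2.findContours(m,0,1)[0],key=cv2.contourArea);cc,R=cv2.minEnclosingCircle(ray(d,c[:,0],.056)[:,:2].astype(np.float32));print("flange",cc,R)
cv2.imwrite("pics/w2.png",d["pixels"][:,:,::-1]);print(observe()["q"])
```

```text
(305, 197, 27, 66)
top z 0.09713946797934622 ((0.4792242646217346, 0.22456569969654083), (0.04584083333611488, 0.013988957740366459), 18.18698501586914)
((318.19000244140625, 229.67001342773438), (20.081830978393555, 64.91239929199219), 8.130102157592773) [[0.48129629 0.22541599 0.098     ]]
flange (0.47990739345550537, 0.2248450368642807) 0.030999524518847466
[ 1.23725990e+01  1.96953600e+01  7.76659110e+01 -2.50825331e-02
  8.26652560e+01  7.58178616e+01]
```

View pics/w2.png

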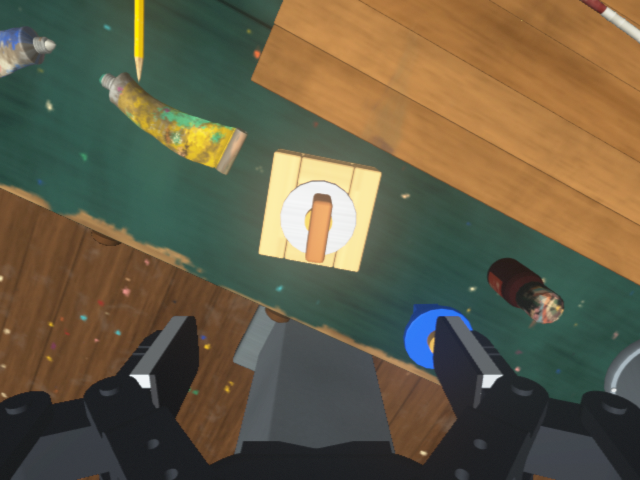

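The burr's bar is centred at about (318,229) px. That puts the burr at (0.4796, 0.2247) with the bar at 18.2°, and the fingers have clear room. Next I'll turn, descend and grip.

Request:
creep_tool:
  deltas: {"plan": [[0,0,0.02,8.4,0.06],[0.0008,0.0014,0.04,0,0.06],[0,0,0.04,0,0.06],[0,0,0.03,0,0.05],[0,0,0.02,0,0.05],[0,0,0.013,0,0.05],[0,0,0,0,0.05],[0,0,0,0,0.05]]}

```text
time_s: 3.4
position: [0.48, 0.2242, 0.0909]
tool_rot: [[0.95, 0.311, 0.0], [0.311, -0.95, -0.0], [0.0, 0.0, -1.0]]
ft_force: [0.3, 0.1, 0.5]
grip_width: 0.0503
gripper_force: 0.0
```

Request:
creep_tool:
  deltas: {"plan": [[0,0,0,0,0],[0,0,0,0,0],[0,0,0,0,0],[0,0,0,0,0],[0,0,0,0,0],[0,0,0,0,0]]}
  clamp_n: 60

```text
time_s: 4.0
position: [0.4798, 0.2253, 0.0911]
tool_rot: [[0.95, 0.313, 0.002], [0.313, -0.95, -0.0], [0.001, 0.001, -1.0]]
ft_force: [-0.0, -2.1, 6.5]
grip_width: 0.0131
gripper_force: 58.6
```

```bash
python3 -c "
from rig import *
import rig;print(tips_ahead)"
```

```text
0.022
```

Request:
creep_tool:
  deltas: {"plan": [[0,0,-0.01,0,0],[0,0,-0.03,0,0],[0,0,-0.04,0,0],[0,0,-0.04,0,0],[0,0,-0.02,0,0],[0,0,0,0,0]]}

```text
time_s: 4.6
position: [0.48, 0.2256, 0.2332]
tool_rot: [[0.95, 0.313, 0.005], [0.313, -0.95, 0.001], [0.006, 0.0, -1.0]]
ft_force: [0.4, 0.3, -4.0]
grip_width: 0.0135
gripper_force: 59.1
```

Request:
creep_tool:
  deltas: {"plan": [[-0.0131,0.0383,0,0,0],[-0.0131,0.0383,0,0,0],[-0.0131,0.0383,0,0,0],[-0.0131,0.0383,0,0,0],[-0.0131,0.0383,0,0,0],[-0.0131,0.0383,0,0,0],[-0.0131,0.0383,0,0,0],[-0.0131,0.0383,0,0,0],[-0.0131,0.0383,0,0,0],[-0.0131,0.0383,0,0,0]]}
  quiet: true

```text
ok
```

Request:
creep_tool:
  deltas: {"plan": [[0,0,0,-8,0],[0,0,0,-8,0],[0,0,0,-8,0],[0,0,0,-5,0],[0,0,0,0,0],[0,0,0,0,0]]}

```text
time_s: 6.2
position: [0.4745, -0.1791, 0.2293]
tool_rot: [[0.681, 0.732, -0.002], [0.732, -0.681, 0.001], [-0.0, -0.002, -1.0]]
ft_force: [-0.4, 0.1, -3.7]
grip_width: 0.0129
gripper_force: 59.8
```

Run:
```python
from h import *
d=get_image("side");np.savez("pics/s3.npz",**d);w=get_image("wrist");np.savez("pics/w3.npz",**w)
cv2.imwrite("pics/s3.png",np.hstack([cv2.resize(d["pixels"][150:350,240:440,::-1],(400,400),interpolation=2),cv2.resize(w["pixels"][100:400,170:470,::-1],(400,400),interpolation=2)]))
print(observe()["q"],observe()["grip_width"])
```

```text
[-3.40795243e+01  1.86913610e+01  8.33012796e+01  2.83841013e-03
  7.80767506e+01  8.78803308e+00] 0.012957125706653586
```

View pics/s3.png

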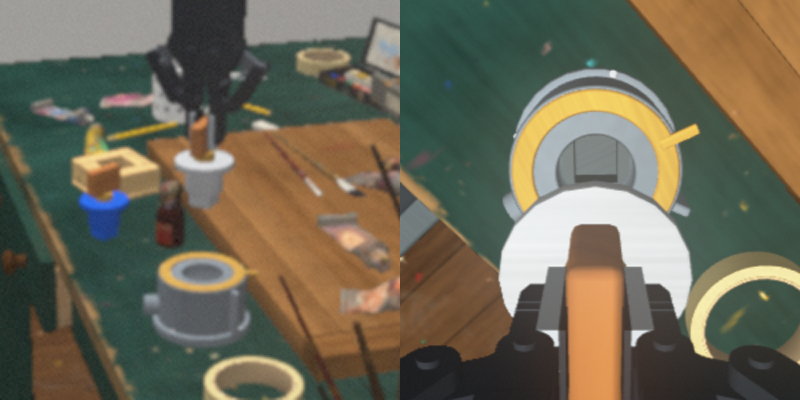

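The side view shows the burr held upright above the mill. In the wrist view the socket edges look square to the tool. Now I'll check the flange centre against the mill centre in this same view.

Run:
```python
from h import *
d=dict(np.load("pics/w3.npz"));P=cloud(d);z=P[...,2]
h=cv2.cvtColor(d["pixels"],cv2.COLOR_RGB2HSV)
def fit(C,R=None):
    c=np.median(C,0)
    for i in range(8):
        r=np.linalg.norm(C-c,axis=1);k=abs(r-(R or np.median(r)))<(.004 if i<4 else .0012)
        s=np.linalg.lstsq(np.c_[2*C[k],np.ones(k.sum())],(C[k]**2).sum(1),rcond=None)[0];c=s[:2]
    return c.round(4),np.sqrt(s[2]+c@c).round(4),k.sum()
ye=((h[...,0]>15)&(h[...,0]<32)&(h[...,1]>100)&(h[...,2]>110)&(abs(z-.065)<.01)).astype(np.uint8)
ye[:,:240]=0;ye[:,390:]=0
n,l,s,_=cv2.connectedComponentsWithStats(ye);m=(l==1+np.argmax(s[1:,4])).astype(np.uint8)
v,u=np.nonzero(m)
c=cv2.findContours(m,0,1)[0][0][:,0]
C=ray(d,c,.0655)[:,:2];print("outer",*fit(C[C[:,0]>0],.045))
fl=((h[...,1]<40)&(h[...,2]>190)&(z>.17)&(z<.22)).astype(np.uint8)
print("flange z",np.median(z[fl>0]),fl.sum());zf=np.median(z[fl>0])
c=max(cv2.findContours(fl,0,1)[0],key=len)[:,0];H=cv2.convexHull(c)[:,0]
H=c[[cv2.pointPolygonTest(cv2.convexHull(c),(float(a),float(b)),True)<1.0 for a,b in c]];H=H[H[:,1]<335]
F=ray(d,H,zf)[:,:2];print("flange",*fit(F,.031))
b=(h[...,0]<20)&(h[...,1]>100)&(z>.225)&(z<.25);b[400:]=0;p=P[b][:,:2].astype(np.float32);print("bar",cv2.minAreaRect(p))
from rig import observe;s=observe();print(s["position"],s["wrist_torque"])
# socket edges in depth at driver plane
cv2.imwrite("pics/w3c.png",d["pixels"][::1,:,::-1])
np.set_printoptions(linewidth=250);print((z[192:242:3,284:350:3]*1000).round().astype(int))
```

```text
outer [ 0.4934 -0.1654] 0.0451 30
flange z 0.19382311393398538 6675
flange [ 0.4741 -0.1796] 0.0301 237
bar ((0.4698738753795624, -0.16986796259880066), (0.03738117218017578, 0.033086784183979034), 47.084903717041016)
[ 0.47466033 -0.17924454  0.22972947] [ 0.01947914 -0.03799715 -0.01316278]
[[ 66  64  63  63  65  64  63  65  63  64  64  64  63  63  64  64  63  63  64  64  64  65]
 [ 65  64  63  64  63  64  63  62  64  63  63  64  64  65  62  63  63  63  65  64  64  64]
 [ 63  64  64  64  63  64  64  63  64  64  64  63  63  63  64  63  64  64  63  64  64  64]
 [ 64  63  63  64  64  63  64  64  62  63  35  36  35  63  63  63  62  64  64  64  64  64]
 [ 62  63  63  63  63  63  62  35  37  35  36  35  35  37  34  35  63  62  64  63  64  63]
 [ 62  64  64  63  64  35  17  17  16  16  17  16  17  16  16  16  27  63  63  62  64  64]
 [ 64  63  64  63  36  36  17  15  16  17  16  16  17  17  17  17  27  36  62  64  62  64]
 [ 63  63  64 350  37  35  16  16  16  17  18  16  18  17  18  17  27  35  36  62  64  65]
 [ 63  64  62  36  36  36  16  16  16  16  16  17  16  16  17  17  27  35  36  35  64  63]
 [ 65  61  28  35  35  35  16  16  17  17  15  18  16  17  18  17  26  35  35  36  63  63]
 [ 64  62  30  35  34  36  16  16  17  15  17  16  17  18  16  16  25  36  35  36  54  63]
 [350  62  35  35  36  35  16  17  16  16  16  17  16  15  17  17  26  36  36  36  50  64]
 [ 64  62  39  36  36  36  17  17  16  17  17  17  18  17  16  16  26  35  36  36  54 350]
 [ 64  63  45  36  36  35  18  18  18  19  19  18  18  19  18  20  25  36  36  39  56  63]
 [ 64  63  50  37  37  35  27  27  26  28  27  29  28  27  27  28  28  36  37  43  58  63]
 [ 63  63  55  42  36  36 187 189 189 190 190 189 190 190 188 186  36  36  39  50  62  65]
 [ 63  64 188 189 191 191 192 193 193 194 194 193 194 192 193 193 190 190 190 189  63  64]]
```

Request:
creep_tool:
  deltas: {"plan": [[0.0004,0.0004,0.03,0,0],[0,0,0.03,0,0],[0,0,0.02,0,0],[0,0,0.005,0,0],[0,0,0.003,0,0],[0,0,0.003,0,0],[0,0,0,0,0]]}

```text
time_s: 7.0
position: [0.4757, -0.1796, 0.1399]
tool_rot: [[0.679, 0.734, 0.001], [0.734, -0.679, -0.001], [0.0, 0.001, -1.0]]
ft_force: [-0.8, 0.3, -3.0]
grip_width: 0.013
gripper_force: 59.7
```

Request:
creep_tool:
  deltas: {"plan": [[0,0,0.002,0,0],[0,0,0.002,0,0],[0,0,0,0,0]]}

```text
time_s: 7.3
position: [0.4754, -0.1794, 0.1353]
tool_rot: [[0.679, 0.734, -0.0], [0.734, -0.679, 0.0], [0.0, -0.0, -1.0]]
ft_force: [-1.4, -0.3, -4.0]
grip_width: 0.0128
gripper_force: 59.8
```

Request:
creep_tool:
  deltas: {"plan": [[0,0,0.002,0,0],[0,0,0.002,0,0],[0,0,0,0,0]]}

```text
time_s: 7.6
position: [0.4753, -0.1793, 0.131]
tool_rot: [[0.679, 0.734, -0.001], [0.734, -0.679, 0.0], [-0.0, -0.001, -1.0]]
ft_force: [-0.4, -0.4, -3.7]
grip_width: 0.013
gripper_force: 59.8
```

Request:
creep_tool:
  deltas: {"plan": [[0,0,0.002,0,0],[0,0,0.002,0,0],[0,0,0.002,0,0],[0,0,0,0,0]]}

```text
time_s: 8.0
position: [0.4753, -0.1793, 0.125]
tool_rot: [[0.679, 0.734, -0.001], [0.734, -0.679, 0.0], [-0.0, -0.001, -1.0]]
ft_force: [0.7, 0.2, -4.6]
grip_width: 0.0129
gripper_force: 59.8
```

The guide is in the bore without contact. The driver is about 4 mm below.

Request:
creep_tool:
  deltas: {"plan": [[0,0,0.002,0,0],[0,0,0.001,0,0],[0,0,0.001,0,0],[0,0,0,0,0]]}

```text
time_s: 8.4
position: [0.4754, -0.1794, 0.1212]
tool_rot: [[0.679, 0.734, -0.0], [0.734, -0.679, 0.0], [-0.0, -0.0, -1.0]]
ft_force: [0.4, 0.8, -2.3]
grip_width: 0.0134
gripper_force: 59.8
```

Request:
creep_tool:
  deltas: {"plan": [[0,0,0.001,0,0],[0,0,0.001,0,0],[0,0,0,0,0]]}

```text
time_s: 8.7
position: [0.4754, -0.1794, 0.1192]
tool_rot: [[0.679, 0.734, -0.0], [0.734, -0.679, 0.0], [-0.0, -0.0, -1.0]]
ft_force: [-0.3, 0.1, -3.3]
grip_width: 0.0127
gripper_force: 59.9
```

Already past driver height (about 0.1212) without force, so the foot is in the socket. I'll keep going slowly.

Request:
creep_tool:
  deltas: {"plan": [[0,0,0.002,0,0],[0,0,0.002,0,0],[0,0,0.001,0,0],[0,0,0,0,0]]}

```text
time_s: 9.1
position: [0.4754, -0.1794, 0.1141]
tool_rot: [[0.679, 0.734, -0.0], [0.734, -0.679, 0.0], [-0.0, -0.0, -1.0]]
ft_force: [0.4, -0.3, -3.6]
grip_width: 0.0129
gripper_force: 59.8
```

Request:
creep_tool:
  deltas: {"plan": [[0,0,0.002,0,0],[0,0,0.002,0,0],[0,0,0.001,0,0],[0,0,0,0,0]]}

```text
time_s: 9.5
position: [0.4754, -0.1794, 0.1091]
tool_rot: [[0.679, 0.734, -0.0], [0.734, -0.679, 0.0], [-0.0, -0.0, -1.0]]
ft_force: [0.6, -0.5, -2.5]
grip_width: 0.0132
gripper_force: 59.8
```

Request:
creep_tool:
  deltas: {"plan": [[0,0,0.001,0,0],[0,0,0,0,0]]}

```text
time_s: 9.7
position: [0.4754, -0.1794, 0.1082]
tool_rot: [[0.679, 0.734, -0.0], [0.734, -0.679, 0.0], [-0.0, -0.0, -1.0]]
ft_force: [0.6, 0.3, -3.4]
grip_width: 0.0132
gripper_force: 59.8
```

Request:
creep_tool:
  deltas: {"plan": [[0,0,0.001,0,0],[0,0,0,0,0]]}

```text
time_s: 9.9
position: [0.4754, -0.1794, 0.1073]
tool_rot: [[0.679, 0.734, 0.0], [0.734, -0.679, -0.0], [-0.0, 0.0, -1.0]]
ft_force: [-0.5, 0.1, -3.1]
grip_width: 0.013
gripper_force: 59.9
```

Request:
creep_tool:
  deltas: {"plan": [[0,0,0.0005,0,0],[0,0,0,0,0]]}

```text
time_s: 10.1
position: [0.4755, -0.1795, 0.1072]
tool_rot: [[0.679, 0.734, 0.0], [0.734, -0.679, -0.0], [0.0, 0.0, -1.0]]
ft_force: [-1.4, 0.4, 2.1]
grip_width: 0.013
gripper_force: 60.6
```

It's seated, with about 5 N at the expected depth. Now I'll turn it clockwise to just short of the rib and look.

Request:
creep_tool:
  deltas: {"plan": [[0,0,0,5,0],[0,0,0,5,0],[0,0,0,5,0],[0,0,0,5,0],[0,0,0,5,0],[0,0,0,5,0],[0,0,0,5,0],[0,0,0,5,0],[0,0,0,4,0],[0,0,0,0,0]]}

```text
time_s: 11.1
position: [0.4755, -0.1797, 0.1072]
tool_rot: [[0.998, 0.056, 0.001], [0.056, -0.998, -0.001], [0.001, 0.001, -1.0]]
ft_force: [-1.3, -0.9, 3.3]
grip_width: 0.0128
gripper_force: 60.7
```

Create m.py:
```python
from h import *
import sys
C=np.array([.4750,-.1794]);C=np.array(eval(sys.argv[2])) if len(sys.argv)>2 else C
a=lambda v:np.degrees(np.arctan2(v[...,1],v[...,0]))
for n in("scene","side","wrist"):
    d=get_image(n);np.savez(f"pics/{sys.argv[1]}_{n}.npz",**d);P=cloud(d);z=P[...,2]
    h=cv2.cvtColor(d["pixels"],cv2.COLOR_RGB2HSV)
    ye=(h[...,0]>15)&(h[...,0]<32)&(h[...,1]>100)&(h[...,2]>80)
    v,u=np.nonzero(ye);p=ray(d,np.c_[u,v],.0655)[:,:2]-C;r=np.linalg.norm(p,axis=1)
    k=(r>.048)&(r<.064)&(abs(z[v,u]-.0655)<.008)
    print(n,"pointer n",k.sum(),a(p[k].mean(0)) if k.any() else None,r[k].max() if k.any() else None)
    D=P[...,:2]-C;r=np.linalg.norm(D,axis=2);k=(r>.050)&(r<.060)&(z>.045)&(z<.063)&~ye&(h[...,1]<80)
    t=a(D[k]);t=t[(t>-90)&(t<-45)];print("  rib n",len(t),np.median(t) if len(t) else None)
    x,y=np.round(px(d,[*C,.07])).astype(int)
    cv2.imwrite(f"pics/{sys.argv[1]}_{n}.png",cv2.resize(d["pixels"][max(0,y-60):y+60,max(0,x-80):x+80,::-1],(400,300),interpolation=2))
```

```bash
python3 m.py t1
```

Run:
```python
import cv2,numpy as np
cv2.imwrite("pics/t1.png",np.hstack([cv2.imread(f"pics/t1_{n}.png") for n in("side","wrist")]))
```

```text
scene pointer n 1 -117.61964363624487 0.04840089981121124
  rib n 0 None
side pointer n 29 -81.02776683865551 0.06170934267200889
  rib n 46 -71.44101534130594
wrist pointer n 426 -57.230405428957475 0.059712867968657976
  rib n 272 -66.61715933864977
```

View pics/t1.png

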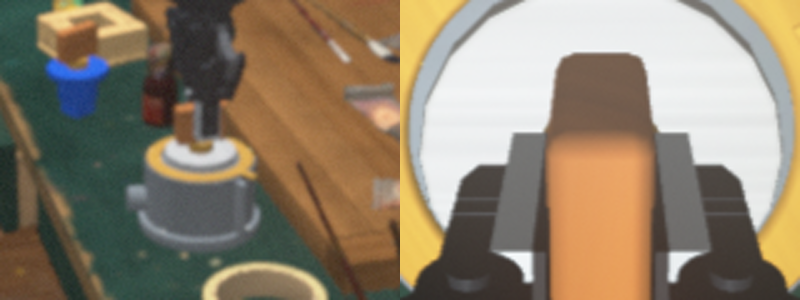

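The side view shows the flange on the rim and the pointer short of the rib. The wrist view confirms the seating. I'll refine the angles from the full wrist picture.

Create a.py:
```python
from h import *
import sys
d=dict(np.load(f"pics/{sys.argv[1]}_wrist.npz"));P=cloud(d);z=P[...,2]
h=cv2.cvtColor(d["pixels"],cv2.COLOR_RGB2HSV);c=np.array([.4750,-.1794])
a=lambda v:np.degrees(np.arctan2(v[...,1],v[...,0]))
ye=((h[...,0]>15)&(h[...,0]<32)&(h[...,1]>100)&(h[...,2]>80)&(abs(z-.0655)<.008)).astype(np.uint8)
cn=np.vstack([q[:,0] for q in cv2.findContours(ye,0,1)[0] if len(q)>20]);C=ray(d,cn,.0655)[:,:2]
for i in range(8):
    r=np.linalg.norm(C-c,axis=1);k=abs(r-.045)<(.004 if i<4 else .001)
    s=np.linalg.lstsq(np.c_[2*C[k],np.ones(k.sum())],(C[k]**2).sum(1),rcond=None)[0];c=s[:2]
print("centre",c,np.sqrt(s[2]+c@c),k.sum())
v,u=np.nonzero(ye);p=ray(d,np.c_[u,v],.0655)[:,:2]-c;r=np.linalg.norm(p,axis=1)
for r0 in(.048,.051,.054,.057,.060):
    k=abs(r-r0)<.0015;t=a(p[k]);print(r0,k.sum(),"ptr",t.min() if len(t) else 0,np.median(t) if len(t) else 0,t.max() if len(t) else 0)
U=ray(d,np.c_[np.tile(np.arange(640),480),np.repeat(np.arange(480),640)],.062)[:,:2].reshape(480,640,2)-c
R=np.linalg.norm(U,axis=2);T=a(U);k=(R>.051)&(R<.056)&(z>.052)&(z<.068)&(T>-85)&(T<-50)&(ye==0)
print("rib",k.sum(),np.median(z[k]),np.percentile(T[k],[2,50,98]))
```

```bash
python3 a.py t1
```

Run:
```python
import cv2,numpy as np
cv2.imwrite("pics/t1w.png",np.load("pics/t1_wrist.npz")["pixels"][:,:,::-1])
```

```text
centre [ 0.47521129 -0.17957794] 0.045137947190263414 409
0.048 109 ptr -61.41583147723265 -57.440937149923805 -53.423719548560875
0.051 107 ptr -61.16870766802438 -57.27984059801587 -53.6035248219463
0.054 113 ptr -60.807641515232014 -57.32715997300014 -53.83676421775908
0.057 106 ptr -60.629314470291526 -57.18647641727137 -53.90973129947442
0.06 34 ptr -60.32970024460874 -57.5014007257037 -54.486795934086764
rib 189 0.06099687124300465 [-70.07243237 -66.22144757 -60.69274359]
```

View pics/t1w.png

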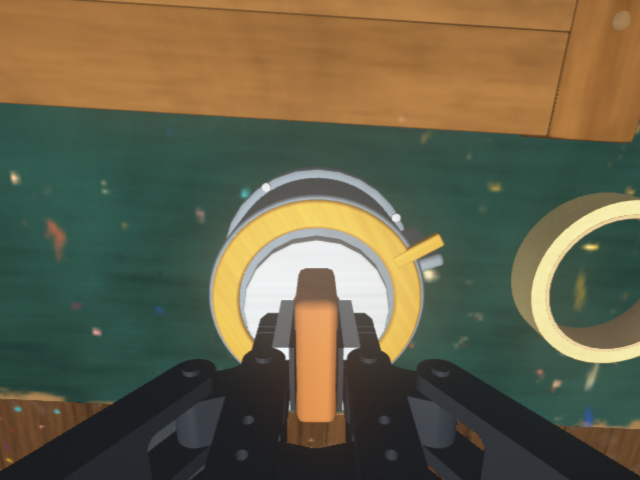

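The wrist view has the pointer tip at (440,240) and the rib at (432,262), so the pointer is at −57.3° and the rib at about −66.8°. That leaves about 9.5° clockwise.

```bash
python3 a.py w1 2>/dev/null; cp pics/w1.npz pics/w1_wrist.npz; python3 a.py w1
```

```text
centre [ 0.47475086 -0.17960798] 0.04511208589331697 319
0.048 34 ptr -21.957999740307763 -17.97124520056878 -14.636543327691896
0.051 32 ptr -21.083280565282575 -17.924201381061664 -14.817812594778239
0.054 29 ptr -20.85740988104967 -17.90847910604646 -14.976851975088323
0.057 33 ptr -20.657678005828387 -17.879845545212234 -15.11751238609948
0.06 10 ptr -20.4797998799526 -18.122531551349436 -15.749796650862553
rib 57 0.060975754598473236 [-69.99987683 -66.25329511 -61.99213035]
```

Request:
creep_tool:
  deltas: {"plan": [[0,0,0,3,0],[0,0,0,3,0],[0,0,0,3.5,0],[0,0,0,0,0],[0,0,0,0,0]]}

```text
time_s: 11.75
position: [0.4756, -0.1798, 0.1072]
tool_rot: [[0.994, -0.108, 0.001], [-0.108, -0.994, -0.001], [0.001, 0.001, -1.0]]
ft_force: [-2.1, -2.4, 5.8]
grip_width: 0.0131
gripper_force: 61.1
```

```bash
python3 m.py t2|tail -2;python3 a.py t2
```

```text
wrist pointer n 417 -66.53445933238892 0.05968166716405919
  rib n 212 -64.84629930753997
centre [ 0.47521325 -0.179706  ] 0.045126847325932376 410
0.048 108 ptr -70.63619601413401 -66.71322265484278 -62.81300716315026
0.051 101 ptr -70.20397177500239 -66.75971026254237 -63.09053473635966
0.054 110 ptr -70.06812660613562 -66.61471450250548 -63.17205747871614
0.057 109 ptr -69.94620603746209 -66.46943144851988 -63.16831058893009
0.06 31 ptr -69.62083027406705 -66.70979728939781 -63.60702764996832
rib 90 0.05673173658612013 [-64.51389679 -62.81428737 -60.86841517]
```

The pointer is at −66.6° against the rib at −66.3°, so they are lined up. Now release gently and retreat.

Request:
creep_tool:
  deltas: {"plan": [[0,0,-0.0004,0,0],[0,0,0,0,0.03],[0,0,0,0,0.04],[0,0,0,0,0.05],[0,0,0,0,0.05],[0,0,-0.01,0,0.05],[0,0,-0.03,0,0.05],[0,0,-0.04,0,0.05],[0,0,-0.05,0,0.05],[0,0,0,0,0.05]]}

```text
time_s: 12.9
position: [0.4772, -0.1804, 0.244]
tool_rot: [[0.994, -0.109, 0.011], [-0.109, -0.994, -0.007], [0.011, 0.006, -1.0]]
ft_force: [1.2, -1.4, -1.2]
grip_width: 0.05
gripper_force: 0.0
```

```bash
python3 m.py t3|tail -2;python3 a.py t3
```

Run:
```python
from h import *
d=dict(np.load("pics/t3_wrist.npz"));P=cloud(d);z=P[...,2];r=np.linalg.norm(P[...,:2]-[.4752,-.1796],axis=2)
k=(r<.028)&(z>.065)&(z<.085);print("flange top z",np.median(z[k]),"bar",np.percentile(z[r<.01],90))
cv2.imwrite("pics/t3w.png",d["pixels"][:,:,::-1])
```

```text
wrist pointer n 139 -66.78478498419948 0.059841863490098415
  rib n 38 -64.69056626814708
centre [ 0.4748595 -0.1796195] 0.045050382333097674 332
0.048 36 ptr -70.44839971679504 -66.83216871174753 -62.99834607234922
0.051 35 ptr -69.96047005667141 -66.53314376850778 -63.19435728088495
0.054 32 ptr -69.56132997014298 -66.53757958465476 -63.5510473325498
0.057 38 ptr -69.53531023136524 -66.5011147380932 -63.47286911340062
0.06 14 ptr -69.19460418142125 -66.78302445279132 -64.01231849837428
rib 18 0.055298613595332315 [-64.03938929 -63.04600253 -62.16175882]
flange top z 0.07149256868900154 bar 0.1143257502082432
```

View pics/t3w.png

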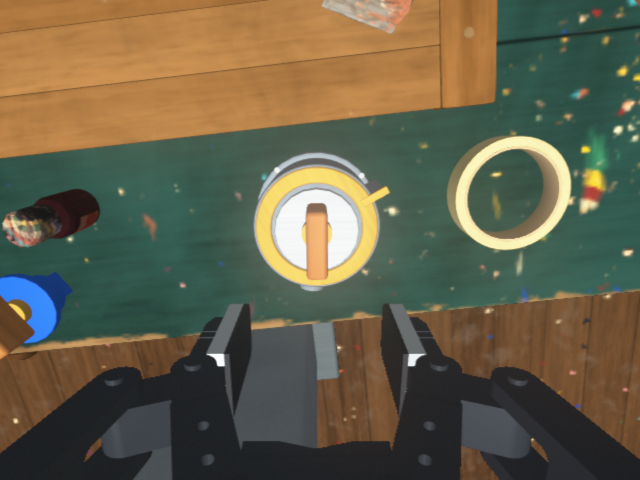

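The burr is seated at (317,230) with its flange top at 71.5 mm (72 expected). The pointer at (380,193) covers the rib, the bystanders are untouched and the gripper is clear. Handing in.

Request:
creep_tool:
  deltas: {"plan": [[0,0,0,0,0.05],[0,0,0,0,0.05],[0,0,0,0,0.05]]}
  lines: "1,1"

```text
time_s: 13.35
```

```bash
python3 -c "
from rig import *
print(close_job())"
```

```text
the job is handed in; nothing more can be done
None
```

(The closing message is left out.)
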